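# Weigh the tin from behind the storage jars

### The arm

A 6-joint arm with a two-finger parallel gripper is mounted at the origin on the work surface. World frame = base frame: x ahead of the robot, y to its left, z up, the work surface at z = 0. Lengths are in m, angles in rad, forces in N, time in s.
With the tool pointing down it reaches from about 0.375 to 0.9 m from the base axis. Payload 3.1 kg.
Tool frame: the origin (TCP) lies at the centre of the arm's flange, where the gripper is bolted on; the fingertips stand robot.tip_extent ahead of it and the grasp point (between the pads) lies 164 mm ahead of it (robot.tip_extent is the distance from the TCP to the fingertips, in m); z points along the fingers, y is the line along which they close (so a half turn about z gives the same grasp; the last joint's range is limited). The gripper opens to 87 mm and grips with 3 to 60 N. Pads are 19 mm wide; open, the fingers measure 117 mm over their backs; the gripper's body (75 mm by 190 mm) begins 51 mm behind the grasp point.
Start: joints at [-1.508, 0.527, 1.433, -0, 1.181, -0.178], TCP at [0.149, -0.607, 0.405] pointing down, gripper open.
Joint ranges: [-3.08, 3.08], [-0.75, 2.2], [0.22, 2.44], [-1.43, 4.57], [0, 2.65], [-2.85, 2.85]. Speed limits (rad/s): [2.79, 2.79, 3.14, 3.14, 3.14, 3.14].

### API

Orientations are given as a unit quaternion [x, y, z, w].
In Python, from rig import get_obs, camera, hand_in, cut_out, robot gives the robot as it stands.
- The arm moves only by the tool step_arm, never from a script. Its argument "rows" is a list of rows, each a list of 6 numbers: the shift along the world's x, y, z in m, then the turn, a rotation vector about the world's x, y, z in degrees. A call has 1 to 12 rows; each row shifts and turns the commanded pose from where the row before left it; what a row does not reach is not made up. A row lasts 1/8 s, in which the tool goes at most 62.5 mm and 10.7 degrees, less where a joint would pass 70% of its speed; a pose out of reach is approached as far as the arm can. A call is refused whole if a number of a shift passes 0.0625 or a number of a turn 10.7, either way. A call with a gripper value outside its range is refused whole. "jaw" is the finger opening in m, from 0 to 0.087, set as the call begins (left out, the last holds). The fingers move at their own pace and stop on an object; "squeeze" is the grip in N (left out, the last holds). Time passes only in rows, so rows that do not move let the fingers close. It gives the time, the measured TCP pose, the force, the opening and the grip force at its end, in the units of the state.
- get_obs(): the state, without advancing time (a new reading comes with each control period).
- camera(name): name is "scene" or "top" or "wrist"; returns a dict with "pixels" (420x560x3 uint8, blue, green, red), "depth" (420x560 float32, m along the optical axis (not along the pixel's ray), 0 where there is no reading), "fov_y" (degrees; the focal length in pixels is half the picture's height over the tangent of half this angle, whatever the lens; pixels are square), "cx", "cy" (the principal point, pixels), "extrinsics" (4x4, takes a point from camera to world coordinates); the wrist camera has in their place "mount" (4x4, takes a point from camera to tool coordinates, whose origin is the TCP and whose axes are the flange's). Camera axes: x right, y up, looking along -z (the intrinsics and any distortion apply to the point x, -y, -z); pixel columns grow to the right and rows downward; lengths in m; the calibration is good to about 2 mm. A picture is of the moment at which its call begins: read the wrist's pose just before it.
- hand_in(): hands the job in; it is judged then, once.
Trained networks look in the newest picture that a camera, given by its name, has taken for a name from the list of things; names that differ only in an ending like _2 or _b are one class to them, and where a whole thing is asked for, a point or a joint stands for the part that bears it (a point fixed in the world has none). Each returns a list of dicts, best first, with "confidence" (0 to 1); they miss things now and then, are a little off and sometimes report something else, mostly with a low value. They report only what shows in the picture. A call takes as long as a camera call.
- cut_out(label, camera): "region" (420x560 bool, what is visible of it) and "extent" ([centre column, centre row, width, height] in pixels, round what is visible of it).
The state is a dict: "time": time; "q": joint angles; "joint_velocities": joint speeds; "joint_torque": joint torques, N m; "position": TCP position; "tool_rot": TCP orientation; "ft_force": force on the tool from outside, world axes, zero at the start; "moment": the same for the moment, N m; "grip_width": finger opening in m; "grip_force": force on a finger pad.
Only numpy, scipy, OpenCV 4.12 (cv2) and the standard library are available. Lean on these libraries where they do the work, as an engineer would, in place of code of your own. Each camera call takes 0.05 s, during which the arm holds its last target. There are 200 camera calls.

### The job

The low tin at the back of the wooden tray is shut in by three tall storage jars and I want it weighed: first move all three jars onto the chopping board, then lift out the tin and stand it in the middle of the kitchen scale's pan, and leave it there. Then put each jar back on the very spot of the tray where it stood at the start. Set everything down gently and upright, and leave the mug, the pepper mill and the kitchen timer alone.

Things in the scene. Friction and masses are not known exactly. Their poses are not given: they have to be found in the camera images.
- round_jar: the tallest jar: upright round glass jar full of pale pasta with a flat steel lid of the same width; 58 mm diameter, 158 mm high (the lid is the top 22 mm), about 0.4 kg. Origin: centre of its underside, z up. One rigid piece, lid fast.
- square_jar: square glass jar of dark beans with a light wooden lid; 56 x 56 mm in plan with its faces along its own x and y, 142 mm high in all: glass to 120 mm, then the 50 x 50 mm lid, about 0.45 kg. Origin: centre of its underside, z up. One rigid piece, lid fast. At the start its faces lie within 3 degrees of the tray's sides.
- shouldered_jar: white round preserving jar with shoulders and a narrower dark steel screw lid; 130 mm high, body 64 mm diameter up to 84 mm, shoulders from there to 106 mm, lid 52 mm diameter over the top 24 mm, about 0.4 kg. Origin: centre of its underside, z up. One rigid piece, lid fast.
- tin: low round metal tin with its lid on; 64 mm diameter, 46 mm high, about 0.2 kg. Origin: centre of its underside, z up. One rigid piece.
- tray: square wooden tray 188 x 188 mm, fixed; floor 8 mm above the counter, 6 mm thick rim to 14 mm. Origin: centre of its underside; x, y along its sides, x away from the robot at yaw 0. Four cork pads (70 mm discs, level with the floor) at x = +-42, y = +-42 mm carry the jars and the tin, each within 3 mm of its pad's centre; the tin on either far pad (x = +42), the jars shuffled over the rest.
- board: square chopping board of light wood 210 x 210 mm, 16 mm thick, fixed, empty at the start: the side area for the three jars (each jar's centre at most 85 mm from the board's middle along either side). Origin: centre of its underside; x and y along its sides.
- scale: flat white kitchen scale with a round steel weighing pan, fixed (the pan does not move). Origin: on the counter under the centre of the pan; the pan is 130 mm in diameter and its flat top lies 32 mm above the counter. The housing, 22 mm high, runs from x = -120 to +80 mm and y = -75 to +75 mm, with the display on its -x end (towards the robot at yaw 0).
- mug: bystander: white mug, 76 mm diameter, 88 mm high, beyond the work, with its handle at its +y. Origin: centre of its underside.
- mill: bystander: turned dark wooden pepper mill, 52 mm diameter, 140 mm high, beyond the work. Origin: centre of its underside.
- timer: bystander: low round kitchen timer, 66 mm diameter, 40 mm high, on the robot's side of the work. Origin: centre of its underside.

How it is judged:
On the way, in this order (a step that is already met when the one before it is completed fails the run):
1. all three jars stand upright on the chopping board (x of round_jar in the frame of board between -0.085 and 0.085 m and y of round_jar in the frame of board between -0.085 and 0.085 m and z of round_jar in the frame of board between 0.012 and 0.022 m and linear speed of each of round_jar, square_jar, shouldered_jar below 0.02 m/s and angle between each of round_jar, square_jar, shouldered_jar's own z axis and vertical below 0.1 rad and x of square_jar in the frame of board between -0.085 and 0.085 m and y of square_jar in the frame of board between -0.085 and 0.085 m and z of square_jar in the frame of board between 0.012 and 0.022 m and x of shouldered_jar in the frame of board between -0.085 and 0.085 m and y of shouldered_jar in the frame of board between -0.085 and 0.085 m and z of shouldered_jar in the frame of board between 0.012 and 0.022 m), for 0.2 s.
2. the tin stands in the middle of the scale's pan, with the three jars still on the board (all of step 1 and horizontal distance between tin and scale below 0.015 m and z of tin in the frame of scale between 0.028 and 0.038 m and linear speed of tin below 0.02 m/s and angle between tin's own z axis and vertical below 0.1 rad), for 0.2 s.
At the end, for the whole second after the job is handed in: The tin stands upright and at rest on the scale's pan, its centre within 15 mm of the pan's centre, and each of the three jars stands upright and at rest on the tray within 15 mm of where it stood at the start (horizontal distance between tin and scale below 0.015 m and z of tin in the frame of scale between 0.028 and 0.038 m and linear speed of each of tin, round_jar, square_jar, shouldered_jar below 0.02 m/s and angle between each of tin, round_jar, square_jar, shouldered_jar's own z axis and vertical below 0.1 rad and distance of each of round_jar, square_jar, shouldered_jar from where it was at the start of the episode below 0.015 m); the robot touches nothing.
It fails at once if a bystander (mug, mill or timer) is moved by more than 20 mm (distance of any of mug, mill, timer from where it was at the start of the episode above 0.02 m).
It fails at once if a jar or the tin is tipped by more than 35 degrees (angle between any of round_jar, square_jar, shouldered_jar, tin's own z axis and vertical above 0.61 rad).
It fails at once if a jar or the tin is dropped or banged down (a blow of more than 50 N on the board, tray or scale) (contact force between any of round_jar, square_jar, shouldered_jar and board above 50 N or contact force between any of round_jar, square_jar, shouldered_jar and tray above 50 N or contact force between tin and scale above 50 N).
It also fails if it takes over 144 s, if anything falls off the work surface, if the arm or the gripper's body presses on something with over 40 N, if the wrist force passes 120 N, or if a joint passes its speed limit or range.

## Working session

There is one attempt and no reset: what is moved stays moved. The work goes in short steps, Python scripts to look and compute and a tool call to move; the robot and the scene stay as the last step left them, time stands still between calls to the robot, and variables do not carry over. Pictures are saved under pics/ and viewed, at most 14 in all, crops included, and the job is handed in when it is done.

Besides the shell and the picture viewer there is one more tool, called after "Emit:" by a JSON object that holds its "name" and its "arguments". step_arm: Moves the arm, as the interface text tells. Its arguments: {"type":"object","properties":{"rows":{"type":"array"},"jaw":{"type":"number"},"squeeze":{"type":"number"}},"required":["rows"]}

```bash
ls; mkdir -p pics; cat > h.py <<'E'
import numpy as np, cv2
from rig import get_obs, camera, hand_in, cut_out, robot
from scipy.spatial.transform import Rotation as R
def ext(c):
    if 'extrinsics' in c: return np.array(c['extrinsics'])
    o=get_obs(); T=np.eye(4); T[:3,:3]=R.from_quat(o['tool_rot']).as_matrix(); T[:3,3]=o['position']
    return T@np.array(c['mount'])
def cloud(c,T):
    d=c['depth']; h,w=d.shape; f=h/2/np.tan(np.radians(c['fov_y'])/2)
    v,u=np.mgrid[:h,:w]
    p=np.stack([(u-c['cx'])/f*d,-(v-c['cy'])/f*d,-d],-1)
    P=p@T[:3,:3].T+T[:3,3]; P[d<=0]=np.nan
    return P
E
python3 - <<'E'
from h import *
for n in ('scene','top'):
    c=camera(n); cv2.imwrite(f'pics/{n}0.png',c['pixels']); T=ext(c); P=cloud(c,T)
    print(n,{k:(v if np.size(v)<20 else '') for k,v in c.items()})
    for l in 'round_jar square_jar shouldered_jar tin tray board scale mug mill timer'.split():
        for r in cut_out(l,n)[:2]:
            Q=P[r['region']]; Q=Q[~np.isnan(Q[:,0])]
            if len(Q)==0: print(l,'none');continue
            zt=np.percentile(Q[:,2],95); t=Q[abs(Q[:,2]-zt)<.004]
            print(l,round(r['confidence'],2),np.round(r['extent']),'ztop %.3f'%zt,'mid',np.round((np.percentile(t,1,0)+np.percentile(t,99,0))/2,4),'size',np.round(np.ptp(t,0),3))
print(robot, get_obs())
E
```

```text
pics
scene {'pixels': '', 'depth': '', 'fov_y': 43.99522031890062, 'cx': 274.9002938088766, 'cy': 209.6747348544437, 'extrinsics': array([[ 0.83523645, -0.45209832,  0.31302904,  0.99117967],
       [ 0.54975822,  0.69903927, -0.45728546, -0.63699679],
       [-0.0120816 ,  0.55403178,  0.83240785,  1.20562111],
       [ 0.        ,  0.        ,  0.        ,  1.        ]])}
round_jar 0.96 [291. 185.  26.  53.] ztop 0.170 mid [0.5612 0.0591 0.1695] size [0.055 0.056 0.007]
square_jar 0.92 [268. 210.  30.  49.] ztop 0.153 mid [ 0.551 -0.028  0.153] size [0.051 0.051 0.007]
shouldered_jar 0.56 [314. 208.  29.  44.] ztop 0.142 mid [0.6457 0.048  0.1415] size [0.051 0.051 0.008]
tin 0.62 [294. 237.  18.  32.] ztop 0.060 mid [ 0.6372 -0.0355  0.0588] size [0.062 0.059 0.006]
tin 0.45 [218. 190.  22.  21.] ztop 0.040 mid [ 0.3731 -0.012   0.0404] size [0.056 0.057 0.008]
tray 0.62 [292. 229.  93.  76.] ztop 0.018 mid [0.5994 0.007  0.0177] size [0.204 0.198 0.008]
board 0.71 [311. 141.  92.  70.] ztop 0.023 mid [0.505  0.2905 0.0222] size [0.233 0.23  0.008]
board 0.39 [181. 284.  93.  81.]
[... 1955 characters left out ...]
e': 1.1, 'q': array([-1.50850734e+00,  5.27481293e-01,  1.43270896e+00, -4.64464365e-06,
        1.18139654e+00, -1.78499357e-01]), 'joint_velocities': array([ 0.00091636, -0.00050729, -0.00072068, -0.00028887, -0.00093658,
        0.00077341]), 'joint_torque': array([ 2.16580062e-03, -4.40017498e+01, -1.76984811e+01,  6.32841582e-02,
        5.05195360e-02, -2.79433232e-05]), 'position': array([ 0.14906947, -0.60693477,  0.40475705]), 'tool_rot': array([ 9.92761266e-01,  1.20104409e-01, -2.31519303e-06,  2.80368867e-06]), 'ft_force': array([-0.1939235 , -0.67131049,  0.25961452]), 'moment': array([-0.00456659, -0.01183394,  0.01800093]), 'grip_force': 0.0, 'grip_width': 0.08695877339457614}
```

```bash
python3 - <<'E'
from h import *
print('tip',robot.tip_extent)
for n in ('scene','top'):
    c=camera(n); P=cloud(c,ext(c))
    for l,z0,tol in (('tray',.013,.006),('board',.016,.006),('square_jar',.15,.005),('scale',.022,.004)):
        r=[r for r in cut_out(l,n)][0]
        m=cv2.dilate(r['region'].astype(np.uint8),np.ones((5,5)))>0
        Q=P[m]; Q=Q[~np.isnan(Q[:,0])]; off=.003 if n=='scene' else 0
        Q=Q[abs(Q[:,2]-z0-off)<tol]
        print(n,l,[np.round(x,3) for x in cv2.minAreaRect((Q[:,:2]*1000).astype(np.float32))],np.round(np.percentile(Q,50,0),3))
    a=c['pixels']; 
    cv2.imwrite(f'pics/{n}1.png',a)
E
```

```text
tip 0.1822
scene tray [array([598.805,  11.634]), array([190.987, 190.083]), np.float64(83.647)] [ 0.619 -0.034  0.013]
scene board [array([502.291, 291.674]), array([211.776, 216.283]), np.float64(9.737)] [0.508 0.286 0.018]
scene square_jar [array([551.139, -27.156]), array([50.889, 50.667]), np.float64(83.728)] [ 0.552 -0.027  0.152]
scene scale [array([ 469.616, -300.303]), array([150.236, 200.484]), np.float64(88.11)] [ 0.432 -0.309  0.024]
top tray [array([596.439,  12.583]), array([188.175, 187.972]), np.float64(84.026)] [0.594 0.01  0.009]
top board [array([500.252, 292.751]), array([210.033, 210.896]), np.float64(9.524)] [0.499 0.292 0.015]
top square_jar [array([548.509, -26.037]), array([49.719, 49.875]), np.float64(84.312)] [ 0.548 -0.026  0.149]
top scale [array([ 467.138, -299.363]), array([149.718, 198.843]), np.float64(88.544)] [ 0.421 -0.292  0.021]
```

View pics/top0.png

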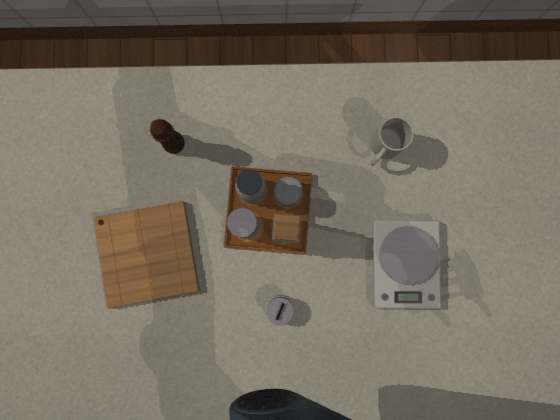

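View pics/scene0.png

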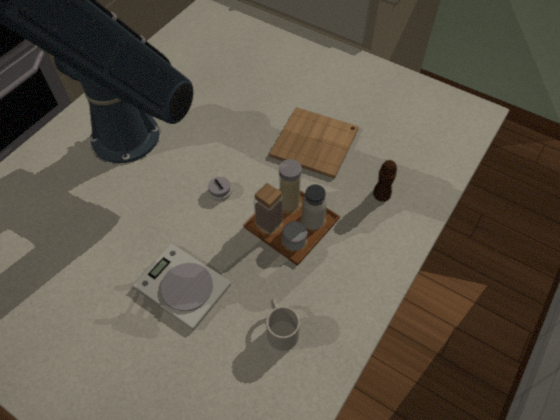

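Emit:
{"name": "step_arm", "arguments": {"rows": [[0.03,0.05,0,0,0,2.1],[0.03,0.05,0,0,0,2.1],[0.03,0.05,0,0,0,2.1],[0.03,0.05,0,0,0,2.1],[0.03,0.05,0,0,0,2.1],[0.03,0.05,0,0,0,2.1],[0.03,0.05,0,0,0,2.1],[0.03,0.05,0,0,0,2.1],[0.03,0.05,0,0,0,2.1],[0.03,0.05,0,0,0,2.1],[0.03,0.05,0,0,0,2.1],[0.03,0.05,0,0,0,2.1]], "jaw": 0.075, "squeeze": 30}}

```text
time: 3.1
position: [0.51, -0.0051, 0.4051]
tool_rot: [0.942, 0.334, 0.0, 0.0]
ft_force: [1.3, -0.7, -0.2]
grip_width: 0.075
grip_force: 0.0
```

Emit:
{"name": "step_arm", "arguments": {"rows": [[0.0255,0.0335,0,0,0,0],[0.0255,0.0335,0,0,0,0],[0,0,-0.03,0,0,0],[0,0,0,0,0,0],[0,0,0,0,0,0]]}}

```text
time: 3.72
position: [0.5601, 0.0597, 0.3753]
tool_rot: [0.943, 0.334, 0.0, 0.0]
ft_force: [-0.5, 0.0, 0.1]
grip_width: 0.0748
grip_force: 0.0
```

```bash
python3 - <<'E'
from h import *
T=None
c0=camera('wrist'); P=cloud(c0,ext(c0)); cv2.imwrite('pics/w0.png',c0['pixels'])
for l in 'round_jar square_jar shouldered_jar tin'.split():
    for r in cut_out(l,'wrist')[:1]:
        Q=P[r['region']]; Q=Q[~np.isnan(Q[:,0])]
        zt=np.percentile(Q[:,2],95); t=Q[abs(Q[:,2]-zt)<.004]
        print(l,round(r['confidence'],2),r['extent'],'%.3f'%zt,[np.round(x,1) for x in cv2.minAreaRect((t[:,:2]*1000).astype(np.float32))],np.round(cv2.minEnclosingCircle((t[:,:2]*1000).astype(np.float32))[0],1))
E
```

```text
round_jar 0.79 [279.6, 222.1, 87.0, 113.0] 0.167 [array([561.3,  61.4]), array([56.9, 56.6]), np.float64(11.5)] [561.1  61.2]
square_jar 0.66 [340.4, 276.5, 72.9, 130.2] 0.151 [array([537.9, -20.2]), array([56.1, 25.7]), np.float64(62.5)] [543.9 -23.1]
shouldered_jar 0.65 [358.1, 146.2, 96.1, 83.3] 0.139 [array([644.7,  49.4]), array([50.3, 51.1]), np.float64(85.6)] [644.8  49.1]
tin 0.74 [393.7, 197.6, 68.8, 65.9] 0.056 [array([636. , -34.2]), array([59.3, 62.6]), np.float64(74.2)] [636.4 -32.9]
```

View pics/w0.png

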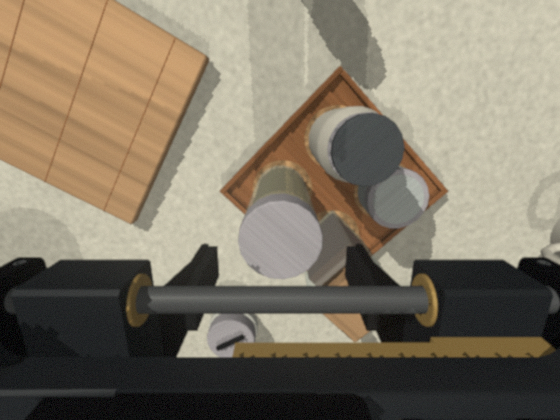

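Emit:
{"name": "step_arm", "arguments": {"rows": [[0.0005,0.001,-0.03,0,0,0],[0,0,-0.03,0,0,0],[0,0,-0.015,0,0,0],[0,0,-0.01,0,0,0]]}}

```text
time: 4.47
position: [0.5608, 0.0609, 0.2894]
tool_rot: [0.943, 0.334, 0.0, 0.0]
ft_force: [1.2, 0.8, 0.3]
grip_width: 0.0752
grip_force: 0.0
```

Emit:
{"name": "step_arm", "arguments": {"rows": [[0,0,0,0,0,0],[0,0,0,0,0,0],[0,0,0,0,0,0],[0,0,0,0,0,0],[0,0,0,0,0,0]], "jaw": 0}}

```text
time: 5.1
position: [0.5608, 0.0611, 0.2906]
tool_rot: [0.943, 0.334, 0.001, 0.0]
ft_force: [0.1, 0.6, 5.1]
grip_width: 0.0575
grip_force: 30.0
```

Emit:
{"name": "step_arm", "arguments": {"rows": [[0,0,0.01,0,0,0],[0,0,0.02,0,0,0],[0,0,0.03,0,0,0],[-0.001,0.015,0,0,0,0],[-0.002,0.04,0,0,0,0],[-0.003,0.05,0,0,0,0],[-0.003,0.055,0,0,0,0],[-0.002,0.055,0,0,0,0],[-0.002,0.045,0,0,0,0],[-0.001,0.025,0,0,0,0],[-0.001,0.01,0,0,0,0],[0,0,0,0,0,0]]}}

```text
time: 6.6
position: [0.5453, 0.3558, 0.3489]
tool_rot: [0.943, 0.334, -0.001, 0.0]
ft_force: [0.1, -0.0, -4.8]
grip_width: 0.0575
grip_force: 30.0
```

Emit:
{"name": "step_arm", "arguments": {"rows": [[0,0,-0.015,0,0,0],[0,0,-0.02,0,0,0],[0,0,-0.008,0,0,0],[0,0,-0.004,0,0,0],[0,0,-0.003,0,0,0],[0,0,-0.002,0,0,0],[0,0,0,0,0,0]]}}

```text
time: 7.48
position: [0.5458, 0.3561, 0.2986]
tool_rot: [0.943, 0.334, 0.001, 0.0]
ft_force: [0.5, -0.5, -0.9]
grip_width: 0.0573
grip_force: 30.0
```

Emit:
{"name": "step_arm", "arguments": {"rows": [[0,0,0,0,0,0],[0,0,0,0,0,0],[0,0,0.03,0,0,0],[0,0,0.04,0,0,0],[0,-0.03,0.04,0,0,0],[0.001,-0.05,0,0,0,-7.5],[0.001,-0.055,0,0,0,-7.5],[0.001,-0.055,0,0,0,-7.5],[0.001,-0.055,0,0,0,-7.5],[0.001,-0.055,0,0,0,-7.5],[0,-0.05,0,0,0,-7.5],[0,-0.032,0,0,0,0]], "jaw": 0.075}}

```text
time: 8.98
position: [0.5507, -0.0283, 0.4084]
tool_rot: [0.999, -0.054, 0.001, 0.0]
ft_force: [0.3, -0.3, -0.5]
grip_width: 0.0752
grip_force: 0.0
```

Emit:
{"name": "step_arm", "arguments": {"rows": [[0,0,-0.03,0,0,0],[0,0,0,0,0,0]], "jaw": 0.07}}

```text
time: 9.22
position: [0.5498, -0.0263, 0.3765]
tool_rot: [0.999, -0.053, -0.002, -0.0]
ft_force: [0.2, 0.0, 0.1]
grip_width: 0.07
grip_force: 0.0
```

```bash
python3 - <<'E'
from h import *
o=get_obs();print(o['position'],R.from_quat(o['tool_rot']).as_matrix()[:,1])
for n in ('wrist','top'):
  c0=camera(n); P=cloud(c0,ext(c0)); cv2.imwrite(f'pics/{n}1.png',c0['pixels'])
  for l in 'round_jar square_jar shouldered_jar tin'.split():
    for r in cut_out(l,n)[:1]:
        Q=P[r['region']]; Q=Q[~np.isnan(Q[:,0])]
        zt=np.percentile(Q[:,2],95); t=Q[abs(Q[:,2]-zt)<.004]
        print(n,l,round(r['confidence'],2),np.round(r['extent']),'%.3f'%zt,[np.round(x,1) for x in cv2.minAreaRect((t[:,:2]*1000).astype(np.float32))])
E
```

```text
[ 0.54984896 -0.02630978  0.37646969] [-1.05715560e-01 -9.94396132e-01 -7.43645001e-04]
wrist square_jar 0.89 [283. 213.  68. 100.] 0.152 [array([551.9, -25.3]), array([49.8, 49.4]), np.float64(84.2)]
wrist tin 0.84 [280. 110.  64.  67.] 0.057 [array([638.1, -32.9]), array([62.5, 61.7]), np.float64(20.2)]
top round_jar 0.74 [100. 235.  60.  34.] 0.175 [array([543.1, 354.1]), array([55.6, 55.8]), np.float64(48.3)]
top shouldered_jar 0.75 [243. 182.  17.  27.] 0.255 [array([0., 0.]), array([0., 0.]), np.float64(0.0)]
top tin 0.69 [ 99. 234.  57.  33.] 0.175 [array([544. , 353.3]), array([55.6, 53.3]), np.float64(48.2)]
```

View pics/wrist1.png

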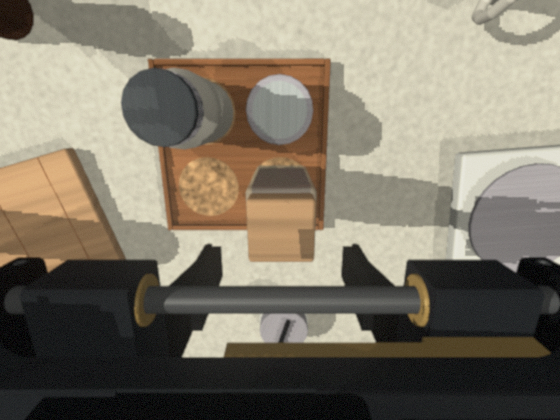

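Emit:
{"name": "step_arm", "arguments": {"rows": [[0.001,0.0005,-0.03,0,0,0],[0,0,-0.035,0,0,0],[0,0,-0.025,0,0,0],[0,0,-0.015,0,0,0],[0,0,0,0,0,0]]}}

```text
time: 10.35
position: [0.5514, -0.0254, 0.272]
tool_rot: [0.999, -0.052, -0.001, -0.0]
ft_force: [0.2, -0.3, -0.3]
grip_width: 0.0698
grip_force: 0.0
```

Emit:
{"name": "step_arm", "arguments": {"rows": [[0,0,0,0,0,0],[0,0,0,0,0,0],[0,0,0,0,0,0],[0,0,0,0,0,0],[0,0,0,0,0,0]], "jaw": 0}}

```text
time: 10.98
position: [0.552, -0.0256, 0.2738]
tool_rot: [0.999, -0.052, 0.001, 0.0]
ft_force: [-0.5, -1.2, 4.9]
grip_width: 0.0559
grip_force: 30.0
```

Emit:
{"name": "step_arm", "arguments": {"rows": [[0,0,0.01,0,0,0],[0,0,0.02,0,0,0],[0,0,0.03,0,0,0],[-0.005,0.015,0,0,0,0],[-0.015,0.04,0,0,0,0],[-0.015,0.055,0,0,0,0],[-0.018,0.055,0,0,0,0],[-0.018,0.055,0,0,0,0],[-0.015,0.05,0,0,0,0],[-0.01,0.03,0,0,0,0],[-0.004,0.01,0,0,0,0],[0,0,0,0,0,0]]}}

```text
time: 12.48
position: [0.4504, 0.285, 0.3316]
tool_rot: [0.999, -0.051, -0.001, 0.001]
ft_force: [0.9, -0.8, -5.4]
grip_width: 0.0556
grip_force: 30.0
```

Emit:
{"name": "step_arm", "arguments": {"rows": [[0,0,-0.015,0,0,0],[0,0,-0.02,0,0,0],[0,0,-0.008,0,0,0],[0,0,-0.004,0,0,0],[0,0,-0.003,0,0,0],[0,0,-0.002,0,0,0],[0,0,0,0,0,0]]}}

```text
time: 13.35
position: [0.4517, 0.2845, 0.2818]
tool_rot: [0.999, -0.052, 0.001, -0.0]
ft_force: [-1.2, -1.6, 1.9]
grip_width: 0.056
grip_force: 30.0
```

Emit:
{"name": "step_arm", "arguments": {"rows": [[0,0,0,0,0,0],[0,0,0,0,0,0],[0,0,0.03,0,0,0],[0,0,0.05,0,0,0],[0.02,-0.02,0.04,0,0,0],[0.035,-0.045,0,0,0,0],[0.035,-0.045,0,0,0,0],[0.035,-0.045,0,0,0,0],[0.035,-0.045,0,0,0,0],[0.03,-0.03,0,0,0,0],[0.003,-0.005,-0.03,0,0,0],[0,0,0,0,0,0]], "jaw": 0.075}}

```text
time: 14.85
position: [0.644, 0.0489, 0.3682]
tool_rot: [0.999, -0.053, -0.003, -0.0]
ft_force: [0.9, 0.4, -0.4]
grip_width: 0.0753
grip_force: 0.0
```

```bash
cat > look.py <<'E'
from h import *
import sys
o=get_obs();print(o['position'],R.from_quat(o['tool_rot']).as_matrix()[:,1])
for n in sys.argv[1].split(','):
  c0=camera(n); P=cloud(c0,ext(c0)); cv2.imwrite(f'pics/{n}{o["time"]:.0f}.png',c0['pixels'])
  for l in sys.argv[2:]:
    for r in cut_out(l,n)[:1]:
        Q=P[r['region']]; Q=Q[~np.isnan(Q[:,0])]
        zt=np.percentile(Q[:,2],95); t=Q[abs(Q[:,2]-zt)<.004]
        print(n,l,round(r['confidence'],2),np.round(r['extent']),'%.3f'%zt,[np.round(x,1) for x in cv2.minAreaRect((t[:,:2]*1000).astype(np.float32))])
E
python3 look.py wrist,top,scene round_jar square_jar shouldered_jar tin
```

```text
[0.64400657 0.04885964 0.36823602] [-1.06009559e-01 -9.94365100e-01 -1.46091960e-04]
wrist shouldered_jar 0.74 [283. 212.  72. 102.] 0.140 [array([645.6,  49.9]), array([50.4, 51. ]), np.float64(85.3)]
wrist tin 0.88 [361. 197.  67.  69.] 0.057 [array([637.7, -31.6]), array([62.4, 62. ]), np.float64(18.6)]
top round_jar 0.83 [100. 234.  57.  34.] 0.175 [array([543.3, 353.9]), array([55.9, 56.8]), np.float64(71.2)]
top square_jar 0.83 [131. 282.  33.  33.] 0.159 [array([448.4, 283.1]), array([50.3, 49.4]), np.float64(84.2)]
top shouldered_jar 0.5 [245. 194.  21.  24.] 0.273 [array([613.1,  42.8]), array([16.8,  6.9]), np.float64(86.9)]
top tin 0.64 [287. 196.  24.  22.] 0.056 [array([620.1, -39. ]), array([32.6, 60.7]), np.float64(22.6)]
scene round_jar 0.75 [346. 107.  15.  35.] 0.178 [array([563.3, 353.2]), array([22.6, 42.4]), np.float64(12.9)]
scene square_jar 0.85 [295. 122.  22.  37.] 0.151 [array([449.9, 257.5]), array([ 7.9, 49.4]), np.float64(79.6)]
scene shouldered_jar 0.76 [314. 209.  25.  43.] 0.142 [array([650.5,  46.5]), array([51.4, 40.9]), np.float64(86.0)]
scene tin 0.69 [217. 189.  21.  23.] 0.040 [array([373.7, -13.4]), array([52.6, 58.8]), np.float64(78.3)]
```

Emit:
{"name": "step_arm", "arguments": {"rows": [[0.0005,0,-0.02,0,0,0],[0,0,-0.025,0,0,0],[0,0,-0.015,0,0,0],[0,0,-0.01,0,0,0],[0,0,-0.002,0,0,0],[0,0,0,0,0,0]], "jaw": 0.068}}

```text
time: 16.35
position: [0.6453, 0.0496, 0.2992]
tool_rot: [0.999, -0.052, 0.0, 0.0]
ft_force: [-0.1, 0.7, 0.8]
grip_width: 0.0682
grip_force: 0.0
```

Emit:
{"name": "step_arm", "arguments": {"rows": [[0,0,0,0,0,0],[0,0,0,0,0,0],[0,0,0,0,0,0],[0,0,0,0,0,0],[0,0,0,0,0,0]], "jaw": 0}}

```text
time: 16.98
position: [0.6453, 0.0494, 0.2993]
tool_rot: [0.999, -0.052, 0.0, 0.0]
ft_force: [-0.2, -1.2, 3.8]
grip_width: 0.0515
grip_force: 30.0
```

Emit:
{"name": "step_arm", "arguments": {"rows": [[0,0,0.01,0,0,0],[0,0,0.02,0,0,0],[0,0,0.03,0,0,0],[-0.006,0.015,0,0,0,0],[-0.015,0.04,0,0,0,0],[-0.02,0.05,0,0,0,0],[-0.02,0.05,0,0,0,0],[-0.013,0.03,0,0,0,0],[-0.006,0.015,0,0,0,0],[0,0,0,0,0,0],[0,0,-0.015,0,0,0],[0,0,-0.02,0,0,0]]}}

```text
time: 18.48
position: [0.5659, 0.2481, 0.3229]
tool_rot: [0.999, -0.053, 0.001, 0.0]
ft_force: [0.6, 0.1, -4.4]
grip_width: 0.0514
grip_force: 30.0
```

Emit:
{"name": "step_arm", "arguments": {"rows": [[0,0,-0.008,0,0,0],[0,0,-0.004,0,0,0],[0,0,-0.003,0,0,0],[0,0,-0.002,0,0,0],[0,0,0,0,0,0]]}}

```text
time: 19.1
position: [0.5653, 0.2496, 0.3073]
tool_rot: [0.999, -0.052, 0.001, -0.0]
ft_force: [-0.9, 0.1, -2.1]
grip_width: 0.0515
grip_force: 30.0
```

Emit:
{"name": "step_arm", "arguments": {"rows": [[0,0,0,0,0,0],[0,0,0,0,0,0],[0,0,0.03,0,0,0],[0,0,0.05,0,0,0],[0.007,-0.023,0.02,0,0,0],[0.012,-0.05,-0.01,0,0,0],[0.013,-0.055,-0.02,0,0,0],[0.013,-0.055,-0.02,0,0,0],[0.013,-0.055,-0.02,0,0,0],[0.012,-0.035,-0.02,0,0,0],[0.002,-0.01,-0.02,0,0,0],[0,0,0,0,0,0]], "jaw": 0.068}}

```text
time: 20.6
position: [0.6362, -0.0334, 0.295]
tool_rot: [0.999, -0.053, -0.002, -0.001]
ft_force: [0.3, 0.0, -0.2]
grip_width: 0.0678
grip_force: 0.0
```

```bash
python3 look.py wrist,top round_jar square_jar shouldered_jar tin
```

```text
[ 0.6362381  -0.03335326  0.29497786] [-0.10561663 -0.9944064  -0.00102323]
wrist tin 0.97 [283. 219.  75.  87.] 0.056 [array([637.2, -32.1]), array([62.9, 62.8]), np.float64(73.5)]
top round_jar 0.94 [100. 235.  55.  34.] 0.175 [array([543.3, 354.9]), array([57.4, 53.5]), np.float64(88.9)]
top square_jar 0.85 [137. 282.  50.  33.] 0.159 [array([448.1, 283.5]), array([50. , 49.9]), np.float64(83.7)]
top shouldered_jar 0.62 [157. 225.  48.  35.] 0.147 [array([562.9, 248.1]), array([49.6, 50.1]), np.float64(26.0)]
top tin 0.72 [285. 201.  20.  12.] 0.056 [array([612.1, -31.1]), array([49.1, 16.5]), np.float64(83.7)]
```

Emit:
{"name": "step_arm", "arguments": {"rows": [[0.0005,0.001,-0.03,0,0,0],[0,0,-0.03,0,0,0],[0,0,-0.02,0,0,0],[0,0,-0.01,0,0,0],[0,0,-0.003,0,0,0],[0,0,0,0,0,0]], "jaw": 0.08}}

```text
time: 21.85
position: [0.6379, -0.0325, 0.2043]
tool_rot: [0.999, -0.052, 0.001, 0.0]
ft_force: [0.1, -0.7, -0.3]
grip_width: 0.08
grip_force: 0.0
```

Emit:
{"name": "step_arm", "arguments": {"rows": [[0,0,0,0,0,0],[0,0,0,0,0,0],[0,0,0,0,0,0],[0,0,0,0,0,0],[0,0,0,0,0,0]], "jaw": 0}}

```text
time: 22.48
position: [0.6378, -0.0325, 0.2044]
tool_rot: [0.999, -0.052, 0.0, 0.0]
ft_force: [-0.6, -0.7, 4.9]
grip_width: 0.0624
grip_force: 30.0
```

Emit:
{"name": "step_arm", "arguments": {"rows": [[0,0,0.01,0,0,0],[0,0,0.03,0,0,0],[0,0,0.04,0,0,0],[-0.01,-0.02,0,0,0,0],[-0.02,-0.035,0,0,0,0],[-0.025,-0.045,0,0,0,0],[-0.025,-0.045,0,0,0,0],[-0.025,-0.045,0,0,0,0],[-0.025,-0.043,0,0,0,0],[-0.014,-0.025,0,0,0,0],[-0.005,-0.01,0,0,0,0],[0,0,-0.01,0,0,0]]}}

```text
time: 23.98
position: [0.4882, -0.301, 0.2733]
tool_rot: [0.999, -0.053, 0.0, -0.0]
ft_force: [0.7, 1.1, -3.0]
grip_width: 0.0622
grip_force: 30.0
```

Emit:
{"name": "step_arm", "arguments": {"rows": [[0,0,-0.02,0,0,0],[0,0,-0.012,0,0,0],[0,0,-0.005,0,0,0],[0,0,-0.004,0,0,0],[0,0,-0.003,0,0,0],[0,0,-0.002,0,0,0],[0,0,0,0,0,0]]}}

```text
time: 24.85
position: [0.4887, -0.3005, 0.2283]
tool_rot: [0.999, -0.052, 0.0, 0.0]
ft_force: [-0.6, 0.7, 2.2]
grip_width: 0.0625
grip_force: 30.0
```

```bash
python3 look.py top,wrist round_jar square_jar shouldered_jar tin scale
```

```text
[ 0.48865973 -0.3004706   0.2283184 ] [-1.04653034e-01 -9.94508740e-01  3.28668839e-04]
top round_jar 0.83 [ 99. 235.  62.  36.] 0.175 [array([543.3, 354.5]), array([56.5, 55.8]), np.float64(17.2)]
top square_jar 0.96 [137. 280.  48.  35.] 0.159 [array([448.4, 283.1]), array([49.5, 49.2]), np.float64(85.6)]
top shouldered_jar 0.88 [157. 224.  46.  35.] 0.147 [array([563. , 247.7]), array([49.3, 49.6]), np.float64(89.1)]
wrist tin 0.75 [283. 274. 125. 136.] 0.079 [array([ 488.5, -300.3]), array([61.1, 61.2]), np.float64(84.3)]
wrist scale 0.61 [274. 232. 247. 249.] 0.033 [array([ 495.1, -300.3]), array([128.6, 117. ]), np.float64(85.1)]
```

Emit:
{"name": "step_arm", "arguments": {"rows": [[0,0,0,0,0,0],[0,0,0,0,0,0],[0,0,0.02,0,0,0],[0,0,0.04,0,0,0],[0,0,0.06,0,0,0],[0,0,0.05,0,0,0],[0.0075,0.05,0,0,0,0],[0.0075,0.055,0,0,0,0],[0.0075,0.055,0,0,0,0],[0.0075,0.055,0,0,0,0],[0.0075,0.055,0,0,0,0],[0.0075,0.055,0,0,0,0]], "jaw": 0.082}}

```text
time: 26.95
position: [0.5337, 0.0262, 0.3975]
tool_rot: [0.999, -0.053, 0.0, 0.0]
ft_force: [-0.3, -0.1, -0.1]
grip_width: 0.0822
grip_force: 0.0
```

Emit:
{"name": "step_arm", "arguments": {"rows": [[0.0075,0.055,0,0,0,0],[0.0075,0.055,0,0,0,0],[0.0075,0.055,0,0,0,0],[0.0075,0.045,0,0,0,0],[0.001,0.014,0,0,0,0],[0,0,-0.02,0,0,0],[0,0,0,0,0,0]], "jaw": 0.068}}

```text
time: 27.82
position: [0.5639, 0.2478, 0.3759]
tool_rot: [0.999, -0.053, -0.002, 0.001]
ft_force: [-0.6, -0.1, -0.1]
grip_width: 0.068
grip_force: 0.0
```

```bash
python3 look.py top,scene,wrist tin scale shouldered_jar
```

```text
[0.56385345 0.24783777 0.37592967] [-0.10492126 -0.99447827  0.00212013]
top tin 0.92 [413. 256.  31.  34.] 0.079 [array([ 486.1, -300.3]), array([59.9, 61.6]), np.float64(6.1)]
top shouldered_jar 0.7 [142. 221.  18.  28.] 0.147 [array([567.4, 262.4]), array([20.6, 38.6]), np.float64(85.5)]
scene tin 0.63 [184. 282.  22.  33.] 0.083 [array([ 489. , -300.8]), array([61.8, 61. ]), np.float64(5.9)]
scene scale 0.68 [182. 285.  99.  84.] 0.036 [array([ 490.1, -301.5]), array([128.2, 127.2]), np.float64(34.3)]
scene shouldered_jar 0.84 [325. 144.  26.  44.] 0.150 [array([567.6, 246.1]), array([47.2, 47. ]), np.float64(78.3)]
wrist scale 0.61 [157. 240. 119.  96.] 0.174 [array([562.9, 345.2]), array([50.9, 17.5]), np.float64(58.6)]
wrist shouldered_jar 0.94 [281. 213.  71.  95.] 0.147 [array([565.2, 249.5]), array([50.2, 50.9]), np.float64(45.5)]
```

Emit:
{"name": "step_arm", "arguments": {"rows": [[0.001,0.0005,-0.02,0,0,0],[0,0,-0.025,0,0,0],[0,0,-0.015,0,0,0],[0,0,-0.01,0,0,0],[0,0,0,0,0,0]]}}

```text
time: 29.05
position: [0.5655, 0.249, 0.3072]
tool_rot: [0.999, -0.052, -0.001, 0.0]
ft_force: [0.8, -0.2, 0.3]
grip_width: 0.0682
grip_force: 0.0
```

Emit:
{"name": "step_arm", "arguments": {"rows": [[0,0,0,0,0,0],[0,0,0,0,0,0],[0,0,0,0,0,0],[0,0,0,0,0,0],[0,0,0,0,0,0]], "jaw": 0}}

```text
time: 29.68
position: [0.5658, 0.2491, 0.3085]
tool_rot: [0.999, -0.052, 0.001, -0.0]
ft_force: [-0.4, -0.0, 4.9]
grip_width: 0.0512
grip_force: 30.0
```

Emit:
{"name": "step_arm", "arguments": {"rows": [[0,0,0.01,0,0,0],[0,0,0.02,0,0,0],[0,0,0.03,0,0,0],[0.006,-0.015,0,0,0,0],[0.015,-0.04,0,0,0,0],[0.02,-0.05,0,0,0,0],[0.02,-0.05,0,0,0,0],[0.013,-0.03,0,0,0,0],[0.006,-0.0145,0,0,0,0],[0,0,0,0,0,0],[0,0,-0.02,0,0,0],[0,0,-0.025,0,0,0]]}}

```text
time: 31.18
position: [0.6449, 0.0514, 0.3226]
tool_rot: [0.999, -0.051, 0.0, -0.0]
ft_force: [-1.0, 0.7, -4.8]
grip_width: 0.0514
grip_force: 30.0
```

Emit:
{"name": "step_arm", "arguments": {"rows": [[0,0,-0.01,0,0,0],[0,0,-0.005,0,0,0],[0,0,-0.003,0,0,0],[0,0,-0.003,0,0,0],[0,0,-0.002,0,0,0],[0,0,0,0,0,0]]}}

```text
time: 31.92
position: [0.6457, 0.0495, 0.3006]
tool_rot: [0.999, -0.052, 0.001, -0.0]
ft_force: [-0.5, 0.4, -0.3]
grip_width: 0.0515
grip_force: 30.0
```

Emit:
{"name": "step_arm", "arguments": {"rows": [[0,0,0,0,0,0],[0,0,0,0,0,0],[0,0,0.03,0,0,0],[0,0,0.05,0,0,0],[-0.02,0.02,0.02,0,0,0],[-0.035,0.045,0,0,0,0],[-0.035,0.045,0,0,0,0],[-0.035,0.045,0,0,0,0],[-0.035,0.045,0,0,0,0],[-0.03,0.03,0,0,0,0],[-0.004,0.005,-0.03,0,0,0],[0,0,0,0,0,0]], "jaw": 0.07}}

```text
time: 33.42
position: [0.4503, 0.2849, 0.3686]
tool_rot: [0.999, -0.052, -0.002, 0.001]
ft_force: [-0.1, 0.4, 0.3]
grip_width: 0.0703
grip_force: 0.0
```

```bash
python3 look.py top,wrist shouldered_jar square_jar
```

```text
[0.4503376  0.28491783 0.36856813] [-0.1029141  -0.99468854  0.00184392]
top square_jar 0.57 [139. 281.  46.  32.] 0.159 [array([439.4, 298.1]), array([21.9, 29.2]), np.float64(83.9)]
wrist shouldered_jar 0.57 [504.   5.  38.  10.] 0.031 [array([613.6,  54.4]), array([15.7,  1.8]), np.float64(80.5)]
wrist square_jar 0.91 [282. 224.  74. 104.] 0.159 [array([450.9, 284.7]), array([50., 49.]), np.float64(84.1)]
```

Now regrasp the square jar (TCP z 0.3700 → 0.2815).

Emit:
{"name": "step_arm", "arguments": {"rows": [[0.0005,0,-0.03,0,0,0],[0,0,-0.03,0,0,0],[0,0,-0.02,0,0,0],[0,0,-0.009,0,0,0],[0,0,0,0,0,0]]}}

```text
time: 34.35
position: [0.4524, 0.2843, 0.2807]
tool_rot: [0.999, -0.053, -0.0, 0.0]
ft_force: [0.2, 0.0, -0.7]
grip_width: 0.0698
grip_force: 0.0
```

Emit:
{"name": "step_arm", "arguments": {"rows": [[0,0,0,0,0,0],[0,0,0,0,0,0],[0,0,0,0,0,0],[0,0,0,0,0,0],[0,0,0,0,0,0]], "jaw": 0}}

```text
time: 34.98
position: [0.4524, 0.2846, 0.2816]
tool_rot: [0.999, -0.052, 0.001, -0.0]
ft_force: [-0.9, -2.1, 6.4]
grip_width: 0.0559
grip_force: 30.0
```

Emit:
{"name": "step_arm", "arguments": {"rows": [[0,0,0.01,0,0,0],[0,0,0.02,0,0,0],[0,0,0.03,0,0,0],[0.005,-0.015,0,0,0,0],[0.015,-0.04,0,0,0,0],[0.015,-0.055,0,0,0,0],[0.018,-0.055,0,0,0,0],[0.018,-0.055,0,0,0,0],[0.015,-0.05,0,0,0,0],[0.01,-0.03,0,0,0,0],[0.0035,-0.01,0,0,0,0],[0,0,0,0,0,0]]}}

```text
time: 36.48
position: [0.551, -0.026, 0.3396]
tool_rot: [0.999, -0.053, -0.001, -0.0]
ft_force: [-0.3, 0.5, -6.1]
grip_width: 0.0561
grip_force: 30.0
```

Emit:
{"name": "step_arm", "arguments": {"rows": [[0,0,-0.02,0,0,0],[0,0,-0.025,0,0,0],[0,0,-0.01,0,0,0],[0,0,-0.005,0,0,0],[0,0,-0.003,0,0,0],[0,0,-0.003,0,0,0],[0,0,-0.002,0,0,0],[0,0,0,0,0,0]]}}

```text
time: 37.48
position: [0.5518, -0.0255, 0.2736]
tool_rot: [0.999, -0.052, 0.001, 0.0]
ft_force: [-1.0, -0.5, 0.2]
grip_width: 0.056
grip_force: 30.0
```

Emit:
{"name": "step_arm", "arguments": {"rows": [[0,0,0,0,0,0],[0,0,0,0,0,0],[0,0,0.03,0,0,0],[0,0,0.05,0,0,0],[0,0.03,0.05,0,0,0],[-0.001,0.05,0,0,0,7.5],[-0.001,0.055,0,0,0,7.5],[-0.001,0.055,0,0,0,7.5],[-0.001,0.055,0,0,0,7.5],[-0.001,0.055,0,0,0,7.5],[-0.001,0.05,0,0,0,7.5],[0,0.0315,0,0,0,0]], "jaw": 0.07}}

```text
time: 38.98
position: [0.5451, 0.3586, 0.4028]
tool_rot: [0.942, 0.335, 0.0, -0.0]
ft_force: [0.5, -1.1, -0.6]
grip_width: 0.0702
grip_force: 0.0
```

Emit:
{"name": "step_arm", "arguments": {"rows": [[0,0,-0.03,0,0,0],[0,0,0,0,0,0]], "jaw": 0.075}}

```text
time: 39.22
position: [0.5445, 0.3562, 0.3703]
tool_rot: [0.942, 0.334, -0.003, 0.0]
ft_force: [0.2, 0.6, 0.4]
grip_width: 0.0746
grip_force: 0.0
```

```bash
python3 look.py top,wrist shouldered_jar square_jar round_jar
```

```text
[0.54450899 0.35618052 0.37032858] [ 0.63001513 -0.77658152 -0.00144225]
top shouldered_jar 0.76 [251. 186.  34.  40.] 0.139 [array([642.7,  49. ]), array([50.4, 50.4]), np.float64(25.8)]
top square_jar 0.75 [412. 255.  35.  30.] 0.080 [array([ 486.5, -300. ]), array([62.4, 57.3]), np.float64(88.9)]
top round_jar 0.24 [407. 265.  68.  93.] 0.033 [array([ 488.2, -299.9]), array([128.4, 127.2]), np.float64(89.0)]
wrist shouldered_jar 0.45 [514. 263.  13.  11.] 0.023 [array([657.3,  78.9]), array([2.2, 6.6]), np.float64(67.5)]
wrist round_jar 0.77 [279. 228.  92. 119.] 0.175 [array([546.4, 357. ]), array([55.4, 57.3]), np.float64(39.5)]
```

Emit:
{"name": "step_arm", "arguments": {"rows": [[0.0005,0,-0.03,0,0,0],[0,0,-0.025,0,0,0],[0,0,-0.015,0,0,0],[0,0,-0.004,0,0,0],[0,0,0,0,0,0]]}}

```text
time: 40.25
position: [0.5464, 0.3561, 0.2992]
tool_rot: [0.943, 0.334, 0.0, -0.0]
ft_force: [-0.6, -0.4, 0.0]
grip_width: 0.0749
grip_force: 0.0
```

Emit:
{"name": "step_arm", "arguments": {"rows": [[0,0,0,0,0,0],[0,0,0,0,0,0],[0,0,0,0,0,0],[0,0,0,0,0,0],[0,0,0,0,0,0]], "jaw": 0}}

```text
time: 40.88
position: [0.5462, 0.3563, 0.2994]
tool_rot: [0.943, 0.334, 0.001, -0.0]
ft_force: [-1.1, -0.1, 3.8]
grip_width: 0.0575
grip_force: 30.0
```

Emit:
{"name": "step_arm", "arguments": {"rows": [[0,0,0.01,0,0,0],[0,0,0.02,0,0,0],[0,0,0.03,0,0,0],[0.001,-0.015,0,0,0,0],[0.002,-0.04,0,0,0,0],[0.003,-0.05,0,0,0,0],[0.003,-0.055,0,0,0,0],[0.002,-0.055,0,0,0,0],[0.002,-0.045,0,0,0,0],[0.001,-0.025,0,0,0,0],[0.001,-0.01,0,0,0,0],[0,0,0,0,0,0]]}}

```text
time: 42.38
position: [0.5607, 0.0605, 0.3579]
tool_rot: [0.943, 0.333, -0.001, -0.001]
ft_force: [0.4, 0.5, -3.9]
grip_width: 0.0575
grip_force: 30.0
```

Emit:
{"name": "step_arm", "arguments": {"rows": [[0,0,-0.02,0,0,0],[0,0,-0.025,0,0,0],[0,0,-0.01,0,0,0],[0,0,-0.005,0,0,0],[0,0,-0.003,0,0,0],[0,0,-0.003,0,0,0],[0,0,-0.002,0,0,0],[0,0,0,0,0,0]]}}

```text
time: 43.38
position: [0.5612, 0.0611, 0.2914]
tool_rot: [0.943, 0.334, 0.001, 0.0]
ft_force: [-0.4, 0.6, -0.6]
grip_width: 0.0579
grip_force: 30.0
```

Supported; release, rise, retreat towards the board for a clear view.

Emit:
{"name": "step_arm", "arguments": {"rows": [[0,0,0,0,0,0],[0,0,0,0,0,0],[0,0,0.03,0,0,0],[0,0,0.05,0,0,0],[0,0.02,0.05,0,0,0],[-0.01,0.05,0,0,0,0],[-0.01,0.05,0,0,0,0],[-0.01,0.05,0,0,0,0],[-0.01,0.05,0,0,0,0],[-0.01,0.05,0,0,0,0],[0,0.02,0,0,0,0],[0,0,0,0,0,0]], "jaw": 0.072}}

```text
time: 44.88
position: [0.511, 0.3519, 0.4208]
tool_rot: [0.942, 0.335, 0.0, 0.0]
ft_force: [-0.3, -0.2, 0.1]
grip_width: 0.0721
grip_force: 0.0
```

```bash
python3 look.py top,scene shouldered_jar square_jar round_jar tin scale; ls pics
```

```text
[0.51104651 0.35187441 0.42075412] [ 0.63093184 -0.77583786  0.00080051]
top shouldered_jar 0.79 [250. 188.  32.  40.] 0.139 [array([641.7,  49.4]), array([50.4, 48.9]), np.float64(87.9)]
top square_jar 0.63 [286. 230.  30.  30.] 0.151 [array([547.4, -26. ]), array([49.8, 49.5]), np.float64(84.2)]
top round_jar 0.93 [243. 225.  33.  34.] 0.167 [array([558.3,  59.3]), array([56.2, 56. ]), np.float64(45.0)]
top tin 0.72 [412. 256.  35.  30.] 0.080 [array([ 485.4, -300.4]), array([62.5, 59.5]), np.float64(88.8)]
top scale 0.64 [407. 265.  64.  90.] 0.033 [array([ 486.1, -299.3]), array([129.3, 132.2]), np.float64(42.9)]
scene shouldered_jar 0.74 [315. 208.  27.  42.] 0.142 [array([645.5,  46.7]), array([50. , 49.9]), np.float64(58.7)]
scene square_jar 0.78 [266. 209.  29.  52.] 0.154 [array([549.8, -26.7]), array([50.5, 50.4]), np.float64(84.4)]
scene round_jar 0.97 [289. 182.  25.  50.] 0.170 [array([562.4,  58.3]), array([57.7, 55.6]), np.float64(86.2)]
scene tin 0.9 [185. 283.  27.  31.] 0.083 [array([ 489.1, -302. ]), array([60.1, 60.3]), np.float64(61.8)]
scene scale 0.73 [181. 288.  94.  85.] 0.036 [array([ 489.9, -300.8]), array([128.1, 129.9]), np.float64(60.9)]
scene0.png
scene1.png
scene15.png
scene28.png
scene45.png
top0.png
top1.png
top15.png
top21.png
top25.png
top28.png
top33.png
top39.png
top45.png
w0.png
wrist1.png
wrist15.png
wrist21.png
wrist25.png
wrist28.png
wrist33.png
wrist39.png
```

```bash
cp $(ls -t pics/top*.png|head -1) pics/final_top.png
```

```text
(no output)
```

View pics/final_top.png

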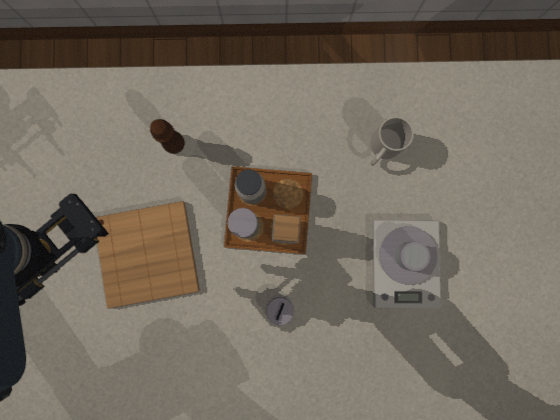

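The jars are back at (243,222), (286,228) and (250,184), each within about 2 mm of its start. The tin is on the pan at (415,257), and the bystanders have not moved.

```bash
python3 -c "from rig import hand_in; print(hand_in())"
```

```text
the job is handed in; nothing more can be done
None
```

The tin stands in the middle of the scale's pan, all three jars are back within about 2 mm of their starting spots by the cameras, and the job is handed in; no verdict came back.

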